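# Clear the valve cap box and hold its lid at 45 degrees

### The job

A wheel nut cover has been left on the lid of the valve cap box, which is fixed to the freely turning caddy. Take the cover off, set it down (not drop it) in the dish on the shelf and let go; only then raise the box's spring-shut lid by its front tab and hold it open at 45 degrees, give or take 8 degrees, so that the caps can be taken out. Finish while still holding the lid there, steady, and do not disturb the other things on the caddy and the shelf.

Things in the scene. Friction and masses are not known exactly. Their poses are not given: they have to be found in the camera images.
- caddy: black rotating caddy's fixed round foot, 170 mm wide; origin at its centre on the shelf, which is the deck's turning axis. On it turns a black round tray (the deck), 280 mm across, floor 32 mm above the shelf, rim 12 mm above that floor. The deck turns at the slightest touch, without stops.
- deck (a joint): turn of the caddy's deck about the vertical since the start, rad, anticlockwise from above positive; turns freely
- lid_hinge (a point): middle of the lid's hinge axis, 87 mm above the shelf, turns with the deck and does not tilt. The red plastic box is fixed to the deck: 100 mm from hinge to front, 120 mm wide, 55 mm high, top rim at hinge height. Axes: y along the hinge axis, x level, from the box's front to its hinge (so the lid and its tab reach out along -x), z up. In this frame the deck's turning axis lies at x = -20 mm.
- lid (a joint): opening angle of the box's lid, rad: 0 shut, 0.785 is 45 degrees, stop at 1.5. The lid is a plate 100 x 120 x 5 mm, its underside at hinge height when shut, 65 to 100 g; its weight and a weak spring shut it from any angle: to hold it takes about 1 N upward at the tab.
- lid_tab (a point): middle of the free part of the lid's front tab, on the lid: the tab is 24 mm wide (along its y), 8 mm thick and sticks out 37 mm from the middle of the lid's front edge (the edge opposite the hinge); this point is 20 mm out from that edge, 120 mm from the hinge axis and, when shut, 90 mm above the shelf, with free space below it down to the deck and beside it. Axes as those of the hinge when shut; x, z tilt with the lid.
- cover_center (a point): centre, half-way up, of the wheel nut cover that stands upright on the lid: blue plastic cap, open end down, 50 mm high, flange 46 mm across in the lowest 7 mm, body above it 36 mm across, rounded top; 30 to 55 g. Its z points up out of the rounded top.
- dish_in (a point): middle of the dish's inner floor; z up. White ceramic dish, loose, 150 mm across, 22 mm high, flat in the middle, standing on the shelf
- spare_a_center (a point): leave alone: centre of a cover just like the first, standing on the deck beside the box, 98 mm from the deck's axis
- spare_b_center (a point): leave alone: the same, on the box's other side
- gauge: leave alone: chrome dial tyre gauge, 120 mm long, 16 mm high, lying flat on the deck behind the hinge; origin under its middle
Mind the look-alikes: they are no part of the job. What is shaped like the part that bears cover_center but red or white is not meant.

How it is judged:
On the way, in this order (a step that is already met when the one before it is completed fails the run):
1. the cover is off the lid and lifted by the fingers (contact force between the fingers and cover above 0.2 N and height (world z) of cover_center above 0.135 m and contact force between cover and lid below 0.01 N), for 0.1 s.
2. the cover rests in the dish, let go (horizontal distance between cover_center and dish_in below 0.045 m and z of cover_center in the frame of dish_in between 0 and 0.035 m and contact force between the fingers and cover below 0.02 N and contact force between cover and dish above 0.05 N and linear speed of cover below 0.05 m/s), for 0.2 s.
At the end, for the whole second after the job is handed in: The fingers hold the lid at 37 to 53 degrees, lid and deck at rest, nothing else propping the lid; the cover rests in the dish (its centre within 45 mm of the dish's middle), untouched (all of step 2 and value of joint lid between 0.645 and 0.925 rad and velocity of joint lid between -0.1 and 0.1 rad/s and velocity of joint deck between -0.2 and 0.2 rad/s and contact force between the fingers and lid above 0.15 N and contact force between lid and cover below 0.02 N and contact force between lid and gauge below 0.02 N and contact force between lid and spare_a below 0.02 N and contact force between lid and spare_b below 0.02 N); the arm keeps its last pose, push and grip.
It fails at once if the lid is raised before the cover has been put in the dish (value of joint lid above 0.15 rad and horizontal distance between cover_center and dish_in above 0.075 m).
It fails at once if the cover is let go well above the dish (30 mm or more) (contact force between the fingers and cover below 0.01 N and horizontal distance between cover_center and dish_in below 0.075 m and z of cover_center in the frame of dish_in above 0.056 m).
It fails at once if a spare cover or the gauge is knocked over or off the caddy (angle between any of spare_a_center, spare_b_center, gauge's own z axis and vertical above 0.6 rad or horizontal distance between any of spare_a_center, spare_b_center, gauge and caddy above 0.15 m).
It fails at once if something else on the shelf is shoved more than 50 mm, or the dish more than 60 mm (distance of any of tin, spanner, nut_tray, jar from where it was at the start of the episode above 0.05 m or distance of dish from where it was at the start of the episode above 0.06 m).
It also fails if it takes over 61 s, if anything falls off the work surface, if the arm or the gripper's body presses on something with over 40 N, if the wrist force passes 120 N, or if a joint passes its speed limit or range.

### The arm

A 7-joint arm with a two-finger parallel gripper is mounted at the origin on the work surface. World frame = base frame: x ahead of the robot, y to its left, z up, the work surface at z = 0. Lengths are in m, angles in rad, forces in N, time in s.
With the tool pointing down it reaches from about 0.4 to 0.925 m from the base axis. Payload 5.6 kg.
Tool frame: the origin (TCP) lies at the very end of the fingers, on their centre line; the grasp point (between the pads) lies ctrl.grip_depth behind it (ctrl.grip_depth is the distance from the TCP to the grasp point, in m); z points along the fingers, y is the line along which they close (so a half turn about z gives the same grasp; the last joint's range is limited). The gripper opens to 85 mm and grips with 20 to 120 N. Pads are 22 mm wide; open, the fingers measure 114 mm over their backs; the gripper's body (76 mm by 85 mm) begins 54 mm behind the grasp point. The pads swing forward as they close: fully open they stand 13 mm farther back than shut.
Start: joints at [-1.277, 0.468, -0.012, 1.603, 0.006, 1.071, -0.056], TCP at [0.215, 0.613, 0.231] pointing down, gripper open.
Joint ranges: [-2.53, 2.53], [-0.31, 2.02], [-1.57, 1.55], [0.28, 2.44], [-1.29, 4.43], [0.15, 1.84], [-2.92, 2.92]. Speed limits (rad/s): [2.57, 2.57, 3.14, 3.14, 3.14, 3.14, 3.14].

### API

Orientations are given as a rotation vector (axis times angle).
In Python, from cell import ctrl gives the robot as it stands. The module is installed in compiled form; this text tells all that it offers.
- The arm moves only by the tool play_rows, never from a script. Its argument "deltas" is a list of rows, each a list of 6 numbers: the shift along the tool's x, y, z in mm, then the turn, a rotation vector about the tool's x, y, z in rad. In form: [[dx, dy, dz, wx, wy, wz], ...]. A call has exactly 8 rows; each row is the pose to reach, as a shift and turn from the pose commanded when the call began, along the tool's axes at that moment; what a row does not reach only later rows make up. A row lasts 1/12 s, in which the tool goes at most 41.7 mm and 7.16 degrees, less where a joint would pass 70% of its speed; a pose out of reach is approached as far as the arm can. A call with a gripper value outside its range is refused whole. "jaw" is the finger opening in mm, from 0 to 85.4, set as the call begins (left out, the last holds). The fingers move at their own pace and stop on an object; "newtons" is the grip in N (left out, the last holds). Time passes only in rows, so rows that repeat a pose let the fingers close, or fill a call up. It gives the time, the measured TCP pose, the force, the opening and the grip force at its end, in the units of the state.
- ctrl.observe(): the state, without advancing time (a new reading comes with each control period).
- ctrl.grab_frame(name): name is "side" or "top"; returns a dict with "img" (400x640x3 uint8, red, green, blue), "range_z" (400x640 float32, m along the optical axis (not along the pixel's ray), 0 where there is no reading), "vertical_fov" (degrees; the focal length in pixels is half the picture's height over the tangent of half this angle, whatever the lens; pixels are square), "cx", "cy" (the principal point, pixels), "D" ([k1, k2, p1, p2, k3] as OpenCV has them; the pictures are not rectified), "R" (3x3) and "t" (3): a world point X has camera coordinates R X + t. Camera axes: x right, y down, z forward; pixel columns grow to the right and rows downward; lengths in m; the calibration is good to about 2 mm. A picture is of the moment at which its call begins.
- ctrl.close_job(): hands the job in; it is judged then, once.
The state is a dict: "t": time; "joint_pos": joint angles; "joint_velocities": joint speeds; "joint_torque": joint torques, N m; "position": TCP position; "tcp_rot": TCP orientation; "wrist_force": force on the tool from outside, world axes, zero at the start; "torque": the same for the moment, N m; "finger_gap": opening from 0.0 (shut) to 1.0 (fully open); "grip_force": force on a finger pad.
Only numpy, scipy, OpenCV 4.12 (cv2) and the standard library are available. Lean on these libraries where they do the work, as an engineer would, in place of code of your own. Each camera call takes 0.05 s, during which the arm holds its last target. There are 200 camera calls.

## Working session

There is one attempt and no reset: what is moved stays moved. The work goes in short steps, Python scripts to look and compute and a tool call to move; the robot and the scene stay as the last step left them, time stands still between calls to the robot, and variables do not carry over. Pictures are saved under pics/ and viewed, at most 10 in all, crops included, and the job is handed in when it is done.

Besides the shell and the picture viewer there is one more tool, called after "Call:" as name(argument=value, ...) on one line, values as JSON. play_rows: Moves the arm, as the interface text tells. Its arguments: {"type":"object","properties":{"deltas":{"type":"array"},"jaw":{"type":"number"},"newtons":{"type":"number"}},"required":["deltas"]}

```bash
mkdir -p pics; cat > h.py <<'E'
import numpy as np, cv2
from scipy.spatial.transform import Rotation as Ro
from cell import ctrl
def K(f):
    h=f["img"].shape[0]; fl=h/2/np.tan(np.radians(f["vertical_fov"])/2)
    return np.array([[fl,0,f["cx"]],[0,fl,f["cy"]],[0,0,1.]])
def cloud(f):
    h,w=f["range_z"].shape
    u,v=np.meshgrid(np.arange(w),np.arange(h))
    p=np.stack([u,v],-1).reshape(-1,1,2).astype(np.float64)
    n=cv2.undistortPoints(p,K(f),np.array(f["D"],float)).reshape(h,w,2)
    z=f["range_z"][...,None]
    c=np.concatenate([n*z,z],-1)
    P=(c-np.array(f["t"]))@np.array(f["R"]); P[f["range_z"]<=0]=np.nan
    return P
def save(f,name): cv2.imwrite("pics/"+name,f["img"][...,::-1])
E
python3 - <<'E'
from h import *
s=ctrl.observe(); print({k:np.round(v,3) for k,v in s.items()},ctrl.grip_depth)
for n in("top","side"):
    f=ctrl.grab_frame(n); save(f,n+"0.png"); np.save(n+"0.npy",cloud(f)); print(n,f["vertical_fov"],f["D"],-np.array(f["R"]).T@f["t"])
E
```

```text
{'t': np.float64(0.0), 'joint_pos': array([-1.277,  0.468, -0.012,  1.604,  0.006,  1.071, -0.056]), 'joint_velocities': array([-0.001,  0.001,  0.001, -0.001, -0.003, -0.001, -0.   ]), 'joint_torque': array([ 1.0000e-03, -5.3239e+01,  2.1000e-02, -2.5130e+01,  1.1000e-02,
        7.0000e-03,  0.0000e+00]), 'position': array([0.215, 0.613, 0.23 ]), 'tcp_rot': array([-5.270e-01, -3.097e+00,  3.000e-03]), 'wrist_force': array([0.685, 0.709, 0.808]), 'torque': array([ 0.017, -0.017, -0.005]), 'grip_force': np.float64(0.0), 'finger_gap': np.float64(1.0)} 0.0187
top 49.08218261329101 [-0.01970607  0.          0.          0.          0.        ] [ 0.40500061 -0.11068125  1.05144759]
side 47.60945637029813 [-0.091204  0.        0.        0.        0.      ] [-0.12942774 -0.66060453  0.84129322]
```

View pics/top0.png

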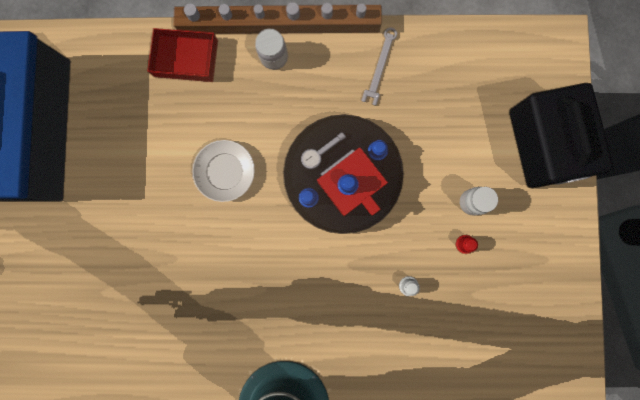

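View pics/side0.png

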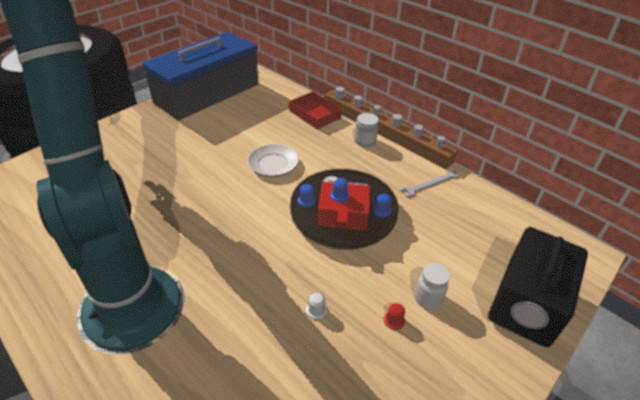

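The top view shows the cover on the lid at (348,183), the dish at (223,171), the deck centre at (343,173), the tab at (371,204), the spares at (309,198) and (378,149), and the gauge around (322,150). The side view agrees: the lid is shut and the tab faces the robot's right.

```bash
python3 - <<'E'
from h import *
P=np.load("top0.npy"); I=cv2.imread("pics/top0.png").astype(int); B,G,R=I[...,0],I[...,1],I[...,2]
for n,(u,v) in dict(cover=(348,183),dish=(223,171),tab=(371,204),sa=(309,198),sb=(378,149),deck=(330,225),gauge=(311,159)).items(): print(n,P[v,u].round(3))
def reg(m,u,v,r):
    k=np.zeros(m.shape,bool);k[v-r:v+r+1,u-r:u+r+1]=1; return P[m&k&np.isfinite(P[...,0])]
blue=(B>100)&(B>R+50)
for n,(u,v) in dict(cover=(348,183),sa=(309,198),sb=(378,149)).items():
    q=reg(blue,u,v,14); top=q[q[:,2]>q[:,2].max()-.006]; print(n,len(q),q[:,2].max().round(3),top.mean(0).round(4))
# dish rim
q=reg(np.ones_like(blue),223,171,40); q=q[(q[:,2]>.015)&(q[:,2]<.03)]; c,r=cv2.minEnclosingCircle(q[:,:2].astype(np.float32)); print("dish",c,r)
q=reg((R<60)&(G<60)&(B<60),343,173,65); q=q[(q[:,2]>.036)&(q[:,2]<.05)]; c,r=cv2.minEnclosingCircle(q[:,:2].astype(np.float32)); print("deck",c,r)
q=reg((R>120)&(G<70),350,185,40); q=q[(q[:,2]>.085)&(q[:,2]<.1)]; print(len(q))
# lid: body pts; find tab by PCA from deck centre: farthest
d=np.hypot(*(q[:,:2]-c).T); t=q[d>.085]; print("tab pts",t[:,:2].mean(0),len(t)); v=t[:,:2].mean(0)-c; print("dir deg",np.degrees(np.arctan2(v[1],v[0])))
from scipy.optimize import minimize
# fit rect+tab: hinge h, dir a
def inside(pr,pts):
    a=pr[2]; f=np.array([np.cos(a),np.sin(a)]); l=np.array([-f[1],f[0]]); e=pts-pr[:2]; x=e@f;y=e@l
    d1=np.maximum(np.maximum(-x,x-.1),abs(y)-.06); d2=np.maximum(np.maximum(.1-x,x-.137),abs(y)-.012); return np.minimum(d1,d2)
a0=np.arctan2(v[1],v[0])
r=minimize(lambda p:(np.maximum(inside(p,q[:,:2]),0)).sum(),[c[0]-.02*np.cos(a0),c[1]-.02*np.sin(a0),a0],method="Nelder-Mead",options=dict(xatol=1e-5,fatol=1e-7))
print(r.x,r.fun,np.degrees(r.x[2])); h=r.x[:2];f=np.array([np.cos(r.x[2]),np.sin(r.x[2])]); print("tab",h+.12*f,"axis",h+.02*f)
E
```

```text
cover [ 0.509 -0.144  0.141]
dish [0.554 0.154 0.002]
tab [ 0.468 -0.196  0.093]
sa [ 0.482 -0.059  0.08 ]
sb [ 0.592 -0.214  0.081]
deck [ 0.423 -0.106  0.028]
gauge [nan nan nan]
cover 246 0.144 [ 0.5117 -0.1435  0.1407]
sa 198 0.085 [ 0.487  -0.0545  0.0811]
sb 187 0.085 [ 0.5974 -0.2153  0.0811]
dish (0.5535508394241333, 0.14997506141662598) 0.07461511343717575
deck (0.5433602333068848, -0.13677269220352173) 0.13788965344429016
1882
tab pts [ 0.46889829 -0.18767098] 234
dir deg -145.64553595795832
[ 0.55875073 -0.1232937  -2.4889185 ] 0.00017061702290080416 -142.60452542726904
tab [ 0.46341522 -0.19617127] axis [ 0.54286148 -0.13543996]
```

```bash
cat > mv.py <<'E'
# usage: plan([(pos, yaw_of_tool_y, tilt)...]) one call: waypoints at given row idx
from h import *
def down(yaw,tilt=0):  # tool z down, tool y at world yaw; tilt about tool y
    y=np.array([np.cos(yaw),np.sin(yaw),0]); z=np.array([0,0,-1.]); return Ro.from_matrix(np.stack([np.cross(y,z),y,z],1))*Ro.from_rotvec([0,tilt,0])
def row(p0,R0,p,R):
    d=R0.inv().apply(np.array(p)-p0)*1000; w=(R0.inv()*R).as_rotvec(); return np.r_[d.round(1),w.round(3)]
def calls(p0,R0,p,R):
    r=row(p0,R0,p,R); n=max(np.linalg.norm(r[:3])/41.7,np.linalg.norm(r[3:])/.125)
    print("row",list(map(float,r)),"rows needed",round(n,1)); return r
def cur(): s=ctrl.observe(); return s["position"],Ro.from_rotvec(s["tcp_rot"])
E
python3 - <<'E'
from mv import *
p,R=cur(); y=R.as_matrix()[:,1]; print(R.as_matrix().round(3),"yaw y",np.degrees(np.arctan2(y[1],y[0])))
for yd in (-160,-52.6,20,127.4):
    print(yd); calls(p,R,[.512,-.1435,.19],down(np.radians(yd)))
E
```

```text
[[-0.944  0.331 -0.   ]
 [ 0.331  0.944 -0.002]
 [-0.    -0.002 -1.   ]] yaw y 70.69702572850979
-160
row [-530.6, -615.6, 41.5, -0.001, -0.002, -2.257] rows needed 19.5
-52.6
row [-530.6, -615.6, 41.5, -0.001, 0.002, 2.152] rows needed 19.5
20
row [-530.6, -615.6, 41.5, -0.001, 0.001, 0.885] rows needed 19.5
127.4
row [-530.6, -615.6, 41.5, -0.002, -0.001, -0.99] rows needed 19.5
```

Call:
play_rows(deltas=[[-36,-19,0,0,0,0.06],[-72,-38,0,0,0,0.12],[-108,-57,0,0,0,0.18],[-144,-76,0,0,0,0.24],[-180,-95,0,0,0,0.3],[-216,-114,0,0,0,0.36],[-252,-133,0,0,0,0.42],[-288,-150,0,0,0,0.5]], jaw=75, newtons=30)

```text
t: 0.77
position: [0.4379, 0.3746, 0.2311]
tcp_rot: [-1.281, -2.868, 0.001]
wrist_force: [1.6, 1.1, 0.3]
finger_gap: 0.878
grip_force: 0.0
```

```bash
python3 - <<'E'
from mv import *
p,R=cur(); print(p, R.as_rotvec(),ctrl.observe()["joint_pos"].round(2))
calls(p,R,[.512,-.1435,.19],down(np.radians(13)))
E
```

```text
[0.4378969  0.3746107  0.23114475] [-1.28113272e+00 -2.86818897e+00  8.28884103e-04] [-0.92  0.34  0.19  1.8  -0.07  1.01  0.03]
row [-435.3, -290.5, 41.3, -0.001, 0.0, 0.504] rows needed 12.6
```

Call:
play_rows(deltas=[[-33,-22,3,0,0,0.04],[-66,-44,6,0,0,0.08],[-99,-66,9,0,0,0.12],[-132,-88,12,0,0,0.16],[-165,-110,15,0,0,0.2],[-198,-132,18,0,0,0.24],[-231,-154,21,0,0,0.28],[-260,-175,24,0,0,0.32]])

```text
t: 1.43
position: [0.4812, 0.0639, 0.2072]
tcp_rot: [1.721, 2.628, -0.0]
wrist_force: [0.0, 0.1, 0.2]
finger_gap: 0.875
grip_force: 0.0
```

```bash
python3 - <<'E'
from mv import *
p,R=cur(); print(p)
calls(p,R,[.512,-.1435,.19],down(np.radians(13)))
E
```

```text
[0.48117988 0.06391613 0.20717539]
row [-202.5, -54.6, 17.2, 0.0, 0.0, 0.184] rows needed 5.0
```

Call:
play_rows(deltas=[[-26,-7,2,0,0,0.03],[-52,-14,4,0,0,0.06],[-80,-21,6,0,0,0.09],[-110,-29,9,0,0,0.12],[-140,-37,12,0,0,0.15],[-170,-46,14,0,0,0.18],[-190,-52,16,0,0,0.184],[-202,-54,17,0,0,0.184]])

```text
t: 2.1
position: [0.5124, -0.1436, 0.1899]
tcp_rot: [1.957, 2.457, -0.002]
wrist_force: [0.4, -0.3, -0.6]
finger_gap: 0.871
grip_force: 0.0
```

```bash
python3 - <<'E'
from mv import *
from scipy.optimize import least_squares
Q=[]
for n in("top","side"):
    P=np.load(n+"0.npy"); I=cv2.imread(f"pics/{n}0.png").astype(int); m=(I[...,0]>80)&(I[...,0]>I[...,2]+40)
    q=P[m&np.isfinite(P[...,0])]; q=q[(np.hypot(q[:,0]-.512,q[:,1]+.1435)<.035)]
    t=q[q[:,2]>.135]; b=q[(q[:,2]>.104)&(q[:,2]<.126)]; print(n,t.mean(0),len(t),len(b))
    if len(b)>8: 
        s=least_squares(lambda c:np.hypot(b[:,0]-c[0],b[:,1]-c[1])-.018,[.512,-.1435],loss="soft_l1",f_scale=.002); print(s.x,s.cost)
p,R=cur(); print(p)
calls(p,R,[.512,-.1435,.107],down(np.radians(13)))
f=ctrl.grab_frame("side"); cv2.imwrite("pics/s1.png",cv2.resize(f["img"][120:270,240:440,::-1],None,fx=4,fy=4)[:600])
E
```

```text
top [ 0.51074825 -0.1440731   0.13950557] 173 20
[ 0.51188322 -0.14408742] 1.3129070440309352e-06
side [ 0.50667929 -0.14890972  0.1412034 ] 108 89
[ 0.51174294 -0.14450392] 6.282852260687083e-05
[ 0.51238492 -0.14362348  0.18992914]
row [0.3, -0.3, 82.9, -0.001, 0.001, -0.001] rows needed 2.0
```

View pics/s1.png

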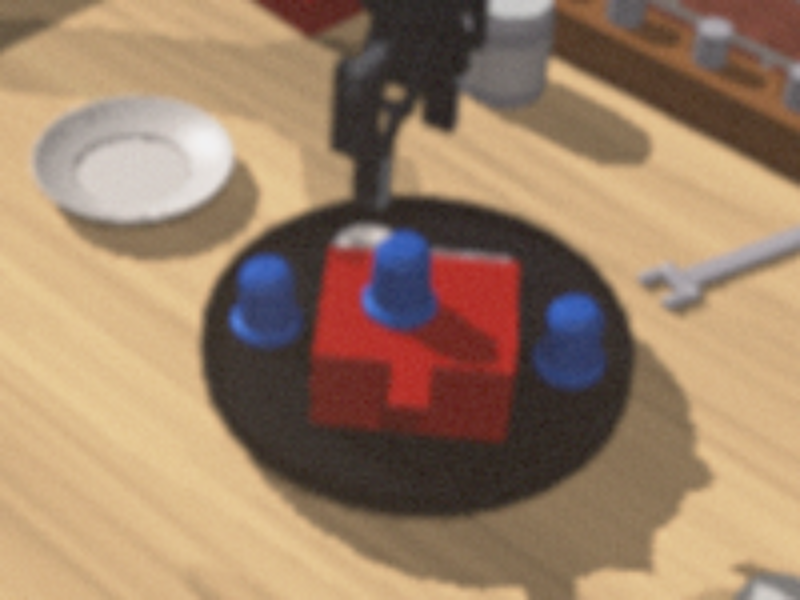

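The gripper hangs straight above the cover on the lid, which is at (400,280) in the crop. I'll descend now.

Call:
play_rows(deltas=[[-0.7,-0.5,12,0,0,0],[-0.7,-0.5,25,0,0,0],[-0.7,-0.5,40,0,0,0],[-0.7,-0.5,55,0,0,0],[-0.7,-0.5,68,0,0,0],[-0.7,-0.5,77,0,0,0],[-0.7,-0.5,82,0,0,0],[-0.7,-0.5,83,0,0,0]])

```text
t: 2.82
position: [0.5121, -0.14, 0.1061]
tcp_rot: [-1.949, -2.461, 0.001]
wrist_force: [-0.8, 0.0, -0.1]
finger_gap: 0.878
grip_force: 0.0
```

Call:
play_rows(deltas=[[0,0,0,0,0,0],[0,0,0,0,0,0],[0,0,0,0,0,0],[0,0,0,0,0,0],[0,0,0,0,0,0],[0,0,0,0,0,0],[0,0,0,0,0,0],[0,0,0,0,0,0]], jaw=25, newtons=30)

```text
t: 3.48
position: [0.5133, -0.1412, 0.1079]
tcp_rot: [1.951, 2.461, 0.001]
wrist_force: [-0.2, -0.0, 6.1]
finger_gap: 0.407
grip_force: 31.5
```

Call:
play_rows(deltas=[[0,0,-6,0,0,0],[0,0,-15,0,0,0],[0,0,-27,0,0,0],[0,0,-40,0,0,0],[0,0,-53,0,0,0],[0,0,-64,0,0,0],[0,0,-70,0,0,0],[0,0,-72,0,0,0]])

```text
t: 4.15
position: [0.5135, -0.1411, 0.1809]
tcp_rot: [1.951, 2.46, 0.002]
wrist_force: [-0.7, -1.2, -0.4]
finger_gap: 0.403
grip_force: 30.8
```

```bash
python3 - <<'E'
from mv import *
p,R=cur(); print(p,ctrl.observe()["finger_gap"])
f=ctrl.grab_frame("side"); cv2.imwrite("pics/s2.png",cv2.resize(f["img"][100:250,240:440,::-1],None,fx=4,fy=4)[:600])
calls(p,R,[.5535,.15,.178],down(np.radians(30)))
E
```

```text
[ 0.51345613 -0.14113212  0.18087725] 0.4026487932259774
row [274.3, 105.4, 3.0, 0.002, 0.001, -0.294] rows needed 7.0
```

View pics/s2.png

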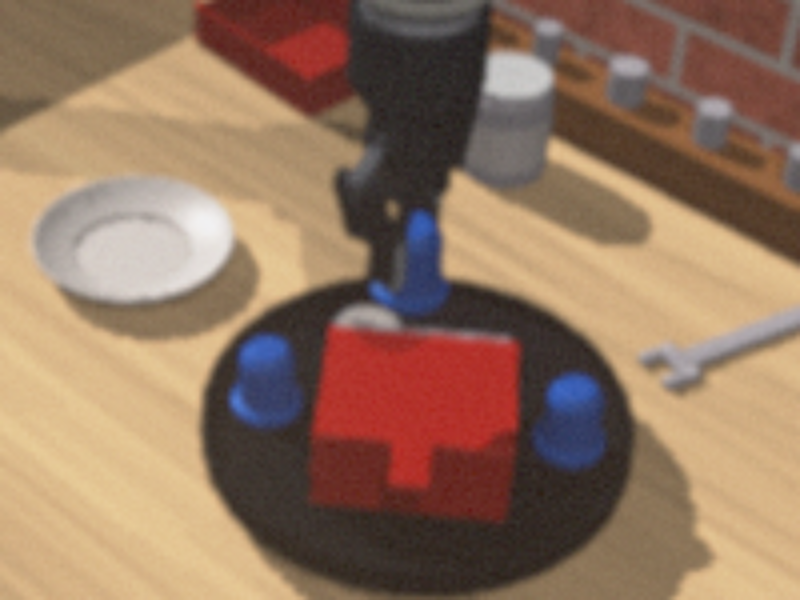

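The cover is held upright between the fingers at (410,260), the lid is bare, and the deck has barely moved. Next I carry it to the dish.

Call:
play_rows(deltas=[[18,7,0,0,0,-0.02],[52,20,1,0,0,-0.06],[92,35,1,0,0,-0.1],[132,51,2,0,0,-0.15],[172,66,2,0,0,-0.2],[212,81,3,0,0,-0.25],[248,95,3,0,0,-0.29],[270,104,3,0,0,-0.29]])

```text
t: 4.87
position: [0.5517, 0.151, 0.1755]
tcp_rot: [-1.566, -2.721, -0.001]
wrist_force: [0.1, 0.3, 0.1]
finger_gap: 0.404
grip_force: 30.8
```

```bash
python3 - <<'E'
from mv import *
p,R=cur(); print(p,ctrl.observe()["finger_gap"])
P=np.load("top0.npy"); m=np.hypot(P[...,0]-.5535,P[...,1]-.15)<.03; print("floor",np.nanmedian(P[m][:,2]))
f=ctrl.grab_frame("top");P=cloud(f); q=P[(np.hypot(P[...,0]-.5535,P[...,1]-.15)<.08)&(P[...,2]<.03)&(P[...,2]>.016)];print(q.min(0),q.max(0))
calls(p,R,[.5535,.15,.024],down(np.radians(30)))
E
```

```text
[0.55167432 0.15104164 0.17545137] 0.40398006559165406
floor 0.004751418194856624
[0.47954075 0.07652365 0.01600162] [0.62683724 0.22183108 0.02611101]
row [-2.1, 1.1, 151.4, -0.0, -0.002, 0.003] rows needed 3.6
```

Call:
play_rows(deltas=[[-1,1,12,0,0,0],[-2,1,35,0,0,0],[-2,1,62,0,0,0],[-2,1,90,0,0,0],[-2,1,115,0,0,0],[-2,1,135,0,0,0],[-2,1,147,0,0,0],[-2,1,151,0,0,0]])

```text
t: 5.58
position: [0.5525, 0.1422, 0.0225]
tcp_rot: [-1.577, -2.714, 0.007]
wrist_force: [-0.3, -0.0, -0.3]
finger_gap: 0.404
grip_force: 30.8
```

Call:
play_rows(deltas=[[0,0,0.5,0,0,0],[0,0,1,0,0,0],[0,0,1.5,0,0,0],[0,0,2,0,0,0],[0,0,2,0,0,0],[0,0,2,0,0,0],[0,0,2,0,0,0],[0,0,2,0,0,0]])

```text
t: 6.25
position: [0.5545, 0.1445, 0.0236]
tcp_rot: [1.575, 2.718, 0.001]
wrist_force: [0.0, -0.1, -0.3]
finger_gap: 0.404
grip_force: 30.8
```

Call:
play_rows(deltas=[[0,0,0.5,0,0,0],[0,0,1,0,0,0],[0,0,1.5,0,0,0],[0,0,2,0,0,0],[0,0,2.5,0,0,0],[0,0,3,0,0,0],[0,0,3,0,0,0],[0,0,3,0,0,0]])

```text
t: 6.92
position: [0.5544, 0.1444, 0.0213]
tcp_rot: [-1.576, -2.717, -0.0]
wrist_force: [-4.2, -0.1, 10.5]
finger_gap: 0.402
grip_force: 31.9
```

```bash
python3 - <<'E'
from mv import *
s=ctrl.observe();print(s["position"],s["wrist_force"],s["joint_pos"].round(2))
f=ctrl.grab_frame("side"); cv2.imwrite("pics/s3.png",cv2.resize(f["img"][100:200,220:340,::-1],None,fx=6,fy=6))
E
```

```text
[0.55436355 0.14438477 0.02134784] [-4.15568223 -0.14053132 10.50572323] [-0.52  0.64  0.27  1.93 -0.29  0.6   0.45]
```

View pics/s3.png

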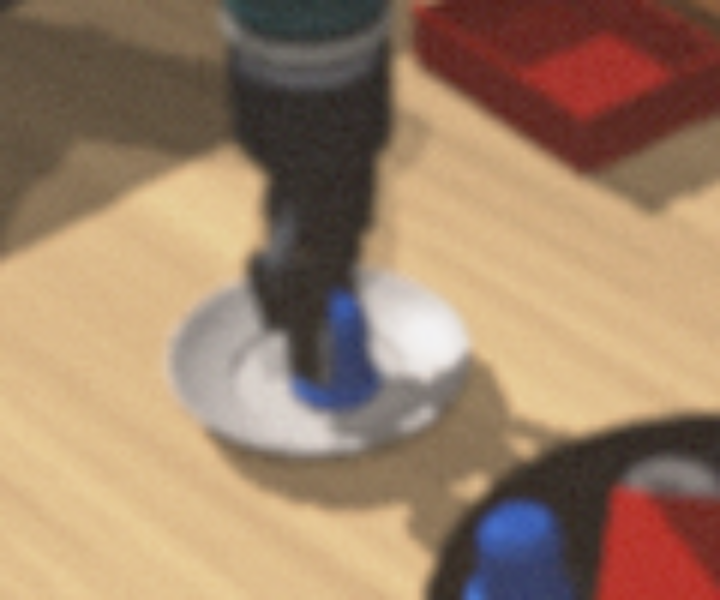

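The cover stands on the dish floor at about (340,380) and the wrist feels about 10 N of contact. I'll ease up 1.5 mm and open.

Call:
play_rows(deltas=[[0,0,-1.5,0,0,0],[0,0,-1.5,0,0,0],[0,0,-1.5,0,0,0],[0,0,-1.5,0,0,0],[0,0,-1.5,0,0,0],[0,0,-1.5,0,0,0],[0,0,-1.5,0,0,0],[0,0,-1.5,0,0,0]])

```text
t: 7.63
position: [0.5543, 0.1443, 0.0217]
tcp_rot: [-1.576, -2.718, 0.0]
wrist_force: [-0.8, -1.2, -0.7]
finger_gap: 0.401
grip_force: 30.7
```

Call:
play_rows(deltas=[[0,0,0,0,0,0],[0,0,0,0,0,0],[0,0,0,0,0,0],[0,0,0,0,0,0],[0,0,0,0,0,0],[0,0,0,0,0,0],[0,0,0,0,0,0],[0,0,0,0,0,0]], jaw=62)

```text
t: 8.3
position: [0.5544, 0.1443, 0.0218]
tcp_rot: [1.576, 2.718, 0.0]
wrist_force: [-0.2, 0.8, -0.3]
finger_gap: 0.726
grip_force: 0.0
```

Call:
play_rows(deltas=[[0,0,-4,0,0,0],[0,0,-14,0,0,0],[0,0,-30,0,0,0],[0,0,-55,0,0,0],[0,0,-85,0,0,0],[0,0,-115,0,0,0],[0,0,-145,0,0,0],[0,0,-160,0,0,0]])

```text
t: 8.97
position: [0.5561, 0.1446, 0.1866]
tcp_rot: [1.574, 2.714, 0.007]
wrist_force: [0.7, -0.9, 0.2]
finger_gap: 0.724
grip_force: 0.0
```

```bash
python3 - <<'E'
from mv import *
f=ctrl.grab_frame("side"); save(f,"s4.png"); np.save("side1.npy",cloud(f))
f=ctrl.grab_frame("top"); P=cloud(f); np.save("top1.npy",P); save(f,"t4.png")
from scipy.optimize import minimize
def inside(pr,pts):
    a=pr[2]; f=np.array([np.cos(a),np.sin(a)]); l=np.array([-f[1],f[0]]); e=pts-pr[:2]; x=e@f;y=e@l
    d1=np.maximum(np.maximum(-x,x-.1),abs(y)-.06); d2=np.maximum(np.maximum(.1-x,x-.137),abs(y)-.012); return np.minimum(d1,d2)
for P,n in((P,"t4"),(np.load("side1.npy"),"s4")):
    I=cv2.imread(f"pics/{n}.png").astype(int)
    q=P[(I[...,2]>110)&(I[...,1]<80)&(P[...,2]>.086)&(P[...,2]<.1)&(np.hypot(P[...,0]-.54,P[...,1]+.137)<.14)][:,:2]
    r=minimize(lambda p:abs(inside(p,q)).clip(0,.003).sum()*0+np.maximum(inside(p,q),0).sum(),[.5587,-.1233,-2.489],method="Nelder-Mead",options=dict(xatol=1e-5,fatol=1e-7)).x
    f=np.array([np.cos(r[2]),np.sin(r[2])]); print(len(q),r,np.degrees(r[2]),"tab",r[:2]+.12*f,"axis",r[:2]+.02*f)
    e=q-r[:2]; x=e@f; y=e@[-f[1],f[0]]; print("x",x.min(),x.max(),"y",y.min(),y.max(), "tab y",y[x>.108].min(),y[x>.108].max())
    m=(I[...,0]>80)&(I[...,0]>I[...,2]+40)&(np.hypot(P[...,0]-.55,P[...,1]-.15)<.06); b=P[m]; print("cover",b.mean(0),b[:,2].max())
p,R=cur();print(p)
E
```

```text
2581 [ 0.55884523 -0.12275772 -2.48443872] -142.34785316696522 tab [ 0.46383715 -0.19606164] axis [ 0.54301055 -0.13497504]
x 0.0001369314071864427 0.13655727209450627 y -0.06002486445733237 0.060000026480913404 tab y -0.011673440093774775 0.011626033537892847
cover [0.55248612 0.14173367 0.04248022] 0.05797733924492234
1435 [ 0.55654854 -0.12455243 -2.47843206] -142.00369688188832 tab [ 0.46198248 -0.1984257 ] axis [ 0.54078753 -0.13686464]
x -0.0015519581237275523 0.13623797845846963 y -0.05972335403508965 0.05994648644541121 tab y -0.011965481708239667 0.011707525022153557
cover [0.54726341 0.13403147 0.03678357] 0.06034403281668118
[0.55648703 0.14486228 0.18611801]
```

View pics/s4.png

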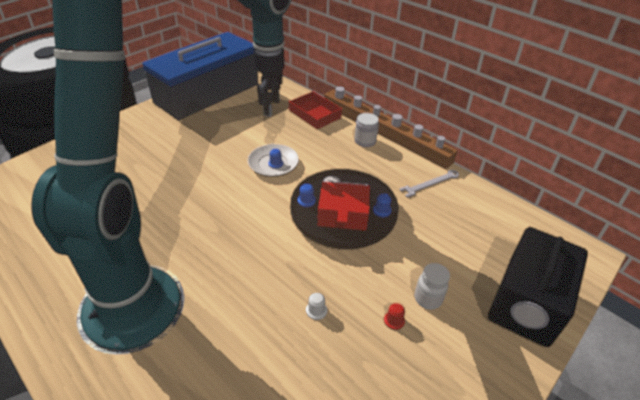

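The cover stands upright in the dish at (276,157), the deck is unturned, and the tab is at (345,215). Next I move above the tab.

```bash
python3 - <<'E'
from mv import *
p,R=cur(); print(p)
calls(p,R,[.4615,-.198,.15],down(np.radians(-52.2)))
E
```

```text
[0.55648703 0.14486228 0.18611801]
row [-250.4, -253.0, 34.4, 0.007, -0.005, 1.431] rows needed 11.4
```

Call:
play_rows(deltas=[[-10,-10,0,0,0,0.1],[-30,-30,0,0,0,0.21],[-52,-53,0,0,0,0.32],[-76,-77,0,0,0,0.43],[-100,-101,0,0,0,0.54],[-124,-126,0,0,0,0.65],[-148,-150,0,0,0,0.76],[-170,-172,0,0,0,0.87]])

```text
t: 9.73
position: [0.488, -0.0904, 0.1814]
tcp_rot: [-2.579, -1.792, 0.001]
wrist_force: [1.5, -0.2, 0.1]
finger_gap: 0.726
grip_force: 0.0
```

```bash
python3 - <<'E'
from mv import *
p,R=cur(); print(p)
calls(p,R,[.4615,-.198,.15],down(np.radians(-52.2)))
E
```

```text
[ 0.48804734 -0.09044545  0.18144945]
row [-110.1, 12.7, 31.5, -0.001, 0.0, 0.555] rows needed 4.4
```

Call:
play_rows(deltas=[[-22,2,6,0,0,0.11],[-44,5,12,0,0,0.22],[-66,8,18,0,0,0.33],[-85,10,24,0,0,0.44],[-100,12,29,0,0,0.52],[-110,13,31,0,0,0.555],[-110,13,31,0,0,0.555],[-110,13,31,0,0,0.555]])

```text
t: 10.4
position: [0.4638, -0.1962, 0.1505]
tcp_rot: [-2.968, -1.028, 0.001]
wrist_force: [-0.7, 0.2, 0.6]
finger_gap: 0.725
grip_force: 0.0
```

Call:
play_rows(deltas=[[0,0,0,0,0,0],[0,0,0,0,0,0],[0,0,0,0,0,0],[0,0,0,0,0,0],[0,0,0,0,0,0],[0,0,0,0,0,0],[0,0,0,0,0,0],[0,0,0,0,0,0]])

```text
t: 11.07
position: [0.4641, -0.1964, 0.1508]
tcp_rot: [2.969, 1.027, 0.0]
wrist_force: [-0.4, 0.6, 1.0]
finger_gap: 0.728
grip_force: 0.0
```

```bash
python3 - <<'E'
from mv import *
p,R=cur(); print(p,ctrl.observe()["joint_pos"].round(2))
calls(p,R,[.4615,-.198,.072],down(np.radians(-52.2)))
f=ctrl.grab_frame("side"); cv2.imwrite("pics/s5.png",cv2.resize(f["img"][120:270,250:450,::-1],None,fx=4,fy=4))
E
```

```text
[ 0.46405959 -0.19640416  0.15081825] [-0.29  0.4   0.76  2.06 -0.38  0.82 -0.21]
row [-3.0, -0.3, 78.8, 0.0, -0.0, 0.006] rows needed 1.9
```

View pics/s5.png

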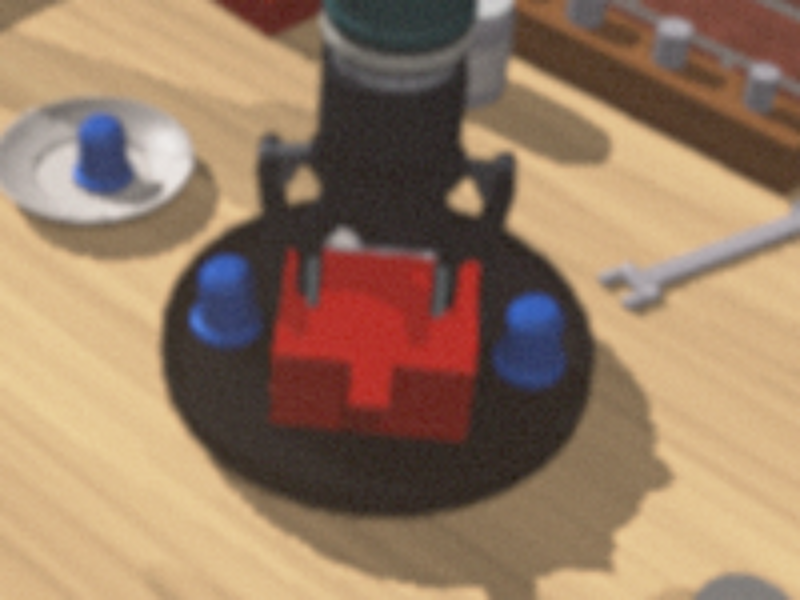

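The fingers straddle the tab evenly, at (312,280) and (440,290) with the tab at (370,385) between them. I'll descend and pinch.

Call:
play_rows(deltas=[[-3,0,10,0,0,0],[-3,0,24,0,0,0],[-3,0,38,0,0,0],[-3,0,52,0,0,0],[-3,0,64,0,0,0],[-3,0,73,0,0,0],[-3,0,78,0,0,0],[-3,0,79,0,0,0]])

```text
t: 11.78
position: [0.461, -0.1983, 0.0708]
tcp_rot: [-2.969, -1.026, 0.002]
wrist_force: [-0.9, -0.6, -0.3]
finger_gap: 0.725
grip_force: 0.0
```

Call:
play_rows(deltas=[[0,0,0,0,0,0],[0,0,0,0,0,0],[0,0,0,0,0,0],[0,0,0,0,0,0],[0,0,0,0,0,0],[0,0,0,0,0,0],[0,0,0,0,0,0],[0,0,0,0,0,0]], jaw=15, newtons=25)

```text
t: 12.45
position: [0.4623, -0.1987, 0.0721]
tcp_rot: [2.968, 1.025, 0.002]
wrist_force: [1.9, -1.9, 2.1]
finger_gap: 0.276
grip_force: 25.4
```

```bash
python3 - <<'E'
from mv import *
p,R=cur(); s=ctrl.observe(); print(p,s["wrist_force"],s["finger_gap"],s["grip_force"])
# arc of grasp point about hinge; tool x = toward hinge, tool z = down; grasp point gd behind TCP
gd=ctrl.grip_depth; g=R.inv().apply(np.zeros(3))
h=np.array([.5588,-.1229]) if 0 else np.array([.558,-.1235]); r=-(R.inv().apply(np.r_[h,0]-np.r_[p[:2],0]))[0]; z0=p[2]+gd-.087; print("r",r,"z0",z0)
rho=np.hypot(r,z0); a0=np.arctan2(z0,r)
for th in np.radians(np.arange(3.75,46,3.75)):
    t=th*25/45
    G=np.array([-rho*np.cos(a0+th)+r,0,-(rho*np.sin(a0+th)-z0)])  # tool-frame shift of grasp pt
    zt=np.array([-np.sin(t),0,np.cos(t)])
    T=G+np.array([0,0,-gd])+gd*zt+np.array([0,0,0])
    print(round(np.degrees(th),2),(T*1000).round(1),round(-t,3))
E
```

```text
[ 0.4622729  -0.19870074  0.07214814] [ 1.86407978 -1.9442665   2.13273654] 0.2756041041669147 25.40395438671112
r -0.12173254512155247 z0 0.00384814381587556
3.75 [-0.7  0.   8. ] -0.036
7.5 [-1.9  0.  15.9] -0.073
11.25 [-3.6  0.  23.7] -0.109
15.0 [-5.9  0.  31.4] -0.145
18.75 [-8.6  0.  39. ] -0.182
22.5 [-11.8   0.   46.4] -0.218
26.25 [-15.6   0.   53.6] -0.255
30.0 [-19.7   0.   60.6] -0.291
33.75 [-24.4   0.   67.3] -0.327
37.5 [-29.5   0.   73.7] -0.364
41.25 [-35.    0.   79.7] -0.4
45.0 [-40.8   0.   85.5] -0.436
```

```bash
python3 - <<'E'
import numpy as np
gd=.0187; r=.1217; z0=.0038
rho=np.hypot(r,z0); a0=np.arctan2(z0,r)
for d in np.arange(2.5,46,2.5):
    th=np.radians(d); t=th*25/45
    G=np.array([r-rho*np.cos(a0+th),-(rho*np.sin(a0+th)-z0)]); T=G+gd*np.array([-np.sin(t),np.cos(t)-1])
    print(d,(T*1000).round(1),round(-t,3))
E
```

```text
2.5 [-0.2 -5.3] -0.024
5.0 [ -0.1 -10.6] -0.048
7.5 [  0.2 -15.9] -0.073
10.0 [  0.7 -21.2] -0.097
12.5 [  1.4 -26.4] -0.121
15.0 [  2.4 -31.6] -0.145
17.5 [  3.6 -36.7] -0.17
20.0 [  5.  -41.7] -0.194
22.5 [  6.7 -46.7] -0.218
25.0 [  8.5 -51.6] -0.242
27.5 [ 10.6 -56.4] -0.267
30.0 [ 12.8 -61.1] -0.291
32.5 [ 15.3 -65.7] -0.315
35.0 [ 18.  -70.2] -0.339
37.5 [ 20.8 -74.5] -0.364
40.0 [ 23.8 -78.7] -0.388
42.5 [ 27.1 -82.8] -0.412
45.0 [ 30.4 -86.7] -0.436
```

First go to 20 degrees.

Call:
play_rows(deltas=[[-0.2,0,-5.3,0,-0.024,0],[-0.1,0,-10.6,0,-0.048,0],[0.2,0,-15.9,0,-0.073,0],[0.7,0,-21.2,0,-0.097,0],[1.4,0,-26.4,0,-0.121,0],[2.4,0,-31.6,0,-0.145,0],[3.6,0,-36.7,0,-0.17,0],[5,0,-41.7,0,-0.194,0]])

```text
t: 13.12
position: [0.4657, -0.1954, 0.1137]
tcp_rot: [2.896, 1.001, -0.284]
wrist_force: [2.4, -2.6, -1.9]
finger_gap: 0.274
grip_force: 26.4
```

```bash
cat > lid.py <<'E'
from mv import *
def lid(n):
    f=ctrl.grab_frame("side"); P=cloud(f); I=f["img"].astype(int); save(f,n)
    q=P[(I[...,0]>70)&(I[...,1]<80)&(I[...,0]>2*I[...,1])&(np.hypot(P[...,0]-.53,P[...,1]+.145)<.14)]
    fd=np.array([-.790,-.613]); e=q[:,:2]-[.558,-.1235]; x=e@fd; z=q[:,2]-.087
    k=(x>.02)&(z>.012); print("lid angle est",len(x[k]),np.degrees(np.median(np.arctan2(z[k]-.005,x[k]))), np.degrees(np.arctan(np.polyfit(x[k],z[k],1)[0])))
    s=ctrl.observe(); print(s["position"],s["wrist_force"],s["finger_gap"],s["grip_force"],s["joint_pos"].round(2))
E
python3 -c "
from lid import *
lid('l1.png')
p,R=cur(); print(R.as_matrix().round(3))"
```

```text
lid angle est 478 21.749682041016694 26.54084693252353
[ 0.46607563 -0.19535524  0.11418674] [-0.38364211 -4.48509156 -0.76051876] 0.27086622524597254 26.579379737377167 [-0.4   0.56  0.82  2.01 -0.31  0.85 -0.33]
[[ 0.77   0.619 -0.154]
 [ 0.607 -0.785 -0.122]
 [-0.197  0.001 -0.98 ]]
```

Call:
play_rows(deltas=[[0.7,0,-5.2,0,-0.024,0],[1.5,0,-10.4,0,-0.048,0],[2.7,0,-15.5,0,-0.073,0],[3.9,0,-20.5,0,-0.097,0],[5.5,0,-25.5,0,-0.121,0],[7.3,0,-30.5,0,-0.145,0],[9.2,0,-35.2,0,-0.17,0],[11.3,0,-39.9,0,-0.194,0]])

```text
t: 13.83
position: [0.4805, -0.1839, 0.1509]
tcp_rot: [2.8, 0.968, -0.554]
wrist_force: [2.3, -3.5, -3.2]
finger_gap: 0.279
grip_force: 27.3
```

```bash
python3 -c "
from lid import *
lid('l2.png')"
```

```text
lid angle est 106 40.09474695845163 38.20346422703263
[ 0.4811167  -0.18354702  0.15137626] [ 0.64901529 -6.11237035  0.79810549] 0.2729132021493994 27.751052228850313 [-0.52  0.64  0.89  1.89 -0.18  1.06 -0.48]
```

Call:
play_rows(deltas=[[0.8,0,-2.5,0,-0.012,0],[1.5,0,-5,0,-0.024,0],[2.3,0,-7.5,0,-0.036,0],[3.1,0,-9.9,0,-0.048,0],[3.1,0,-9.9,0,-0.048,0],[3.1,0,-9.9,0,-0.048,0],[3.1,0,-9.9,0,-0.048,0],[3.1,0,-9.9,0,-0.048,0]])

```text
t: 14.55
position: [0.4856, -0.1799, 0.1585]
tcp_rot: [2.775, 0.959, -0.615]
wrist_force: [2.5, -4.5, -2.3]
finger_gap: 0.278
grip_force: 27.9
```

Call:
play_rows(deltas=[[0,0,0,0,0,0],[0,0,0,0,0,0],[0,0,0,0,0,0],[0,0,0,0,0,0],[0,0,0,0,0,0],[0,0,0,0,0,0],[0,0,0,0,0,0],[0,0,0,0,0,0]])

```text
t: 15.22
position: [0.4856, -0.1799, 0.1585]
tcp_rot: [2.775, 0.959, -0.614]
wrist_force: [2.3, -4.4, -2.1]
finger_gap: 0.276
grip_force: 27.9
```

```bash
python3 -c "
from lid import *
lid('l3.png')
I=cv2.imread('pics/l3.png'); cv2.imwrite('pics/l3c.png',cv2.resize(I[110:260,250:450],None,fx=4,fy=4))
p,R=cur(); g=p-R.apply([0,0,ctrl.grip_depth]); e=g[:2]-[.558,-.1235]; print(g, 'geom angle',np.degrees(np.arctan2(g[2]-.087,e@[-.79,-.613])),np.hypot(g[2]-.087,e@[-.79,-.613]))"
```

```text
lid angle est 143 44.182636863068474 45.492662435835776
[ 0.48561418 -0.1798419   0.15850951] [ 3.81582667 -4.36834473 -3.43154345] 0.27827897457483525 27.904445056083205 [-0.54  0.66  0.9   1.86 -0.16  1.11 -0.5 ]
[ 0.49182058 -0.17495855  0.17546013] geom angle 46.54081782473923 0.12186863808983654
```

View pics/l3c.png

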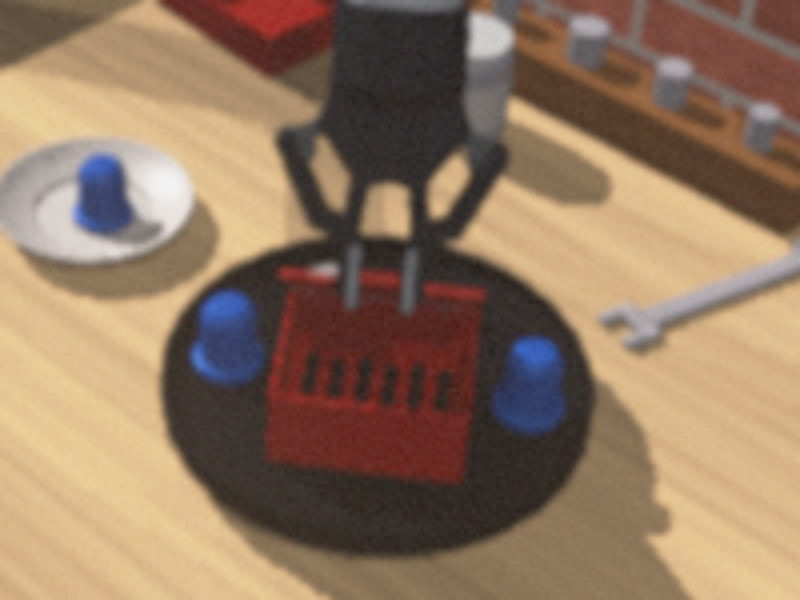

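The lid is held at about 45 degrees by the pinched tab at (380,280), the cover stands in the dish at (103,195), and everything else is undisturbed.

```bash
python3 -c "
from cell import ctrl
print(ctrl.close_job())"
```

```text
the job is handed in; nothing more can be done
None
```

The cover is standing in the dish, released, and the arm is holding the lid open by its tab at about 45° (44–46.5° by camera and arm position); I saw nothing else disturbed, and handed the job in at about 15 s, but `close_job` returned no verdict.

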